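Walk the lapping plate round to the bench fence

TASK

Set the heavy cast lapping plate against the bench fence for flattening work, using fingertip pushes only: it is too wide to grip and must slide flat on the bench the whole time, never lifted or tipped. Walk it round by pushing its corners in turn until its long sides are square with the fence while it still stands clear of it, so that no corner ever strikes the fence, then push it home until one long side lies flush against the fence, with neither end of the plate past the fence's ends. Leave the loose offcut, billet and sanding block where they are, and take the fingers away at the end.

Things in the scene. Friction and masses are not known exactly. Their poses are not given: they have to be found in the camera images.
- plate: heavy cast lapping plate, dark grey with a bright flat top inside a dark rim; 110 mm (its x) by 180 mm (its y) by 34 mm high, up to 1 kg, loose. Origin: centre of its underside, z up. Its two long sides (x = -55 and +55 mm) are alike; either may go to the fence. Starts with its long axis 40 to 90 degrees off the fence's line, on the robot's side. It stops sliding when the push stops.
- fence: low straight pale wooden fence, three bolt heads on top, fixed to the bench beyond the plate; 40 mm (its x) by 360 mm (its y) by 35 mm high (bolts 42). Origin: centre of its underside. Its working face, at its x = -20 mm, looks to its -x, towards the robot. A flush plate has its centre at x = -75 mm in this frame, and is within the fence's ends if its centre is within 90 mm of y = 0.
- offcut: loose brown wooden offcut, 60 x 55 x 45 mm, right of the work; leave alone. Origin: centre of its underside.
- billet: loose pale wooden billet, 200 x 55 x 34 mm, long axis its x, left of the work; leave alone. Origin: centre of its underside.
- sand_block: loose two-layered sanding block, 104 x 59 x 30 mm, long axis its x, near right of the work; leave alone. Origin: centre of its underside.

How it is judged:
On the way:
1. the plate is turned square with the fence while still clear of it (angle between the y axis of plate and the y axis of fence, either way round below 0.15 rad and x of plate in the frame of fence below -0.08 m and height (world z) of plate below 0.005 m), for 0.2 s.
At the end, for the whole second after the job is handed in: The plate lies flat and at rest with one long side flush against the fence's working face: parallel within 0.03 rad, its middle within 3.5 mm of touching, and neither end past the fence's ends (angle between the y axis of plate and the y axis of fence, either way round below 0.03 rad and x of plate in the frame of fence between -0.0785 and -0.07 m and y of plate in the frame of fence between -0.09 and 0.09 m and height (world z) of plate below 0.004 m and angle between plate's own z axis and vertical below 0.04 rad and linear speed of plate below 0.01 m/s and angular speed of plate below 0.05 rad/s).
It fails at once if the plate was lifted or tipped (height (world z) of plate above 0.01 m or angle between plate's own z axis and vertical above 0.15 rad).
It fails at once if the plate touched the fence while more than 0.22 rad out of square (contact force between plate and fence above 1 N and angle between the y axis of plate and the y axis of fence, either way round above 0.22 rad).
It fails at once if the offcut was moved by more than 20 mm (distance of offcut from where it was at the start of the episode above 0.02 m).
It fails at once if the billet was moved by more than 20 mm (distance of billet from where it was at the start of the episode above 0.02 m).
It fails at once if the sanding block was moved by more than 20 mm (distance of sand_block from where it was at the start of the episode above 0.02 m).
It also fails if it takes over 64 s, if anything falls off the work surface, if the arm or the gripper's body presses on something with over 40 N, if the wrist force passes 120 N, or if a joint passes its speed limit or range.

ROBOT

A 6-joint arm with a two-finger parallel gripper is mounted at the origin on a cart in front of the work surface, level with it; the furniture and walls round the work are solid. World frame = base frame: x ahead of the robot, y to its left, z up, the work surface at z = 0. Lengths are in m, angles in rad, forces in N, time in s.
With the tool pointing down it reaches from about 0.35 to 0.85 m from the base axis. Payload 8.1 kg.
Tool frame: the origin (TCP) lies between the finger pads; the fingertips stand 11 mm ahead of it and the grasp point (between the pads) lies 8 mm behind it; y points along the fingers, x is the direction in which the jaws open and shut, and the axes are right-handed (so a half turn about y gives the same grasp; the last joint's range is limited). The gripper opens to 93 mm and grips with 3 to 60 N. Pads are 15 mm wide; open, the fingers measure 128 mm over their backs; the gripper's body (75 mm by 188 mm) begins 65 mm behind the grasp point.
Start: joints at [-1.286, 0.13, 1.488, -0, 1.523, -0.085], TCP at [0.217, -0.559, 0.197] pointing down, gripper open.
Joint ranges: [-2.96, 2.96], [-0.89, 2.26], [0.02, 2.5], [-1.34, 4.48], [0, 2.73], [-2.66, 2.66]. Speed limits (rad/s): [2.39, 2.39, 2.79, 3.14, 3.14, 3.14].

INTERFACE

Orientations are given as a rotation vector (axis times angle).
In Python, from plant import readout, optics, robot gives the robot as it stands.
- The arm moves only by the shell command python3 -m creep 'ROWS' [FORCE]. ROWS is JSON, a list that holds one entry, the list of rows, each a list of 7 numbers: the closure, from 0 (fully open) to 1 (shut), then the shift along the tool's x, y, z in cm, then the turn, a rotation vector about the tool's x, y, z in degrees. In form: [[[grip, x, y, z, wx, wy, wz], ...]]. A call has exactly 8 rows; each row shifts and turns the pose as measured when the row begins, along the tool's axes as they then stand; what a row does not reach is not made up. A row lasts 1/10 s, in which the tool goes at most 50 mm and 8.59 degrees, less where a joint would pass 70% of its speed; a pose out of reach is approached as far as the arm can. A call is refused whole if a number of a shift passes 5 or a number of a turn 8.59, either way. A call with a gripper value outside its range is refused whole. The fingers move at their own pace and stop on an object; FORCE is the grip in N (left out, the last holds). Time passes only in rows, so rows that do not move let the fingers close, or fill a call up. It gives the time, the measured TCP pose, the force and the opening at its end, in the units of the state.
- readout.read_state(): the state, without advancing time (a new reading comes with each control period).
- optics.read_camera(name): name is "side" or "top"; returns a dict with "frame" (480x640x3 uint8, red, green, blue), "depth" (480x640 float32, m along the optical axis (not along the pixel's ray), 0 where there is no reading), "intrinsics" (3x3 intrinsics, pixels), "dist_coeffs" ([k1, k2, p1, p2, k3] as OpenCV has them; the pictures are not rectified), "R" (3x3) and "t" (3): a world point X has camera coordinates R X + t. Camera axes: x right, y down, z forward; pixel columns grow to the right and rows downward; lengths in m; the calibration is good to about 2 mm. A picture is of the moment at which its call begins.
- robot.close_job(): hands the job in, once; it reports no verdict.
The state is a dict: "t": time; "q": joint angles; "dq": joint speeds; "joint_torque": joint torques, N m; "tool_pos": TCP position; "orientation": TCP orientation; "force": force on the tool from outside, world axes, zero at the start; "wrist_torque": the same for the moment, N m; "opening": finger opening in m.
Only numpy, scipy, OpenCV 4.12 (cv2) and the standard library are available. Lean on these libraries where they do the work, as an engineer would, in place of code of your own. Each camera call takes 0.05 s, during which the arm holds its last target. There are 200 camera calls.

## Working session

There is one attempt and no reset: what is moved stays moved. The work goes in short steps, Python scripts to look and compute and a shell command to move; the robot and the scene stay as the last step left them, time stands still between calls to the robot, and variables do not carry over. Pictures are saved under pics/ and viewed, about 8 in all and at most 12, crops included, and the job is handed in when it is done.

```bash
ls; mkdir -p pics; python3 - <<'E'
from plant import readout, optics
import cv2,numpy as np
print(readout.read_state())
for n in ("top","side"):
    c=optics.read_camera(n); cv2.imwrite(f"pics/{n}0.png",c["frame"][:,:,::-1]); np.savez(f"{n}0.npz",**c)
    print(n,c["intrinsics"],c["dist_coeffs"],c["R"],c["t"])
E
```

```text
pics
{'t': 0.0, 'q': array([-1.28640110e+00,  1.31171005e-01,  1.48924567e+00, -3.72220563e-05,
        1.52298647e+00, -8.53958630e-02]), 'dq': array([-0.00022237,  0.00091185, -0.00085495, -0.00070645,  0.00159732,
        0.0005717 ]), 'joint_torque': array([ 2.22175986e-03, -5.59834063e+01, -4.91760314e+01,  7.70500582e-02,
        3.54400172e-02, -1.88161939e-04]), 'tool_pos': array([ 0.21669486, -0.55886749,  0.19640005]), 'orientation': array([-1.36060711,  0.93365109, -0.93130017]), 'force': array([ 4.58181648e-01, -4.59932281e-04,  1.13918465e+00]), 'wrist_torque': array([ 0.04304757, -0.00850979, -0.03636016]), 'opening': 0.09294761324319047}
top [[465.97014988   0.         323.90412341]
 [  0.         465.97014988 238.46197815]
 [  0.           0.           1.        ]] [0.02697767 0.         0.         0.         0.        ] [[ 0.30374408 -0.95272525 -0.00735794]
 [-0.86855179 -0.27371743 -0.4131544 ]
 [ 0.39160863  0.13188395 -0.91063127]] [-0.18504984  0.54278949  0.89843479]
side [[572.8835823    0.         326.43877525]
 [  0.         572.8835823  244.36205357]
 [  0.           0.           1.        ]] [-0.09113273  0.          0.          0.          0.        ] [[-0.99677835  0.07694164  0.02264761]
 [ 0.0235576   0.55077012 -0.83432447]
 [-0.07666792 -0.83110304 -0.55080829]] [0.5623121  0.02765784 1.5831315 ]
```

View pics/top0.png

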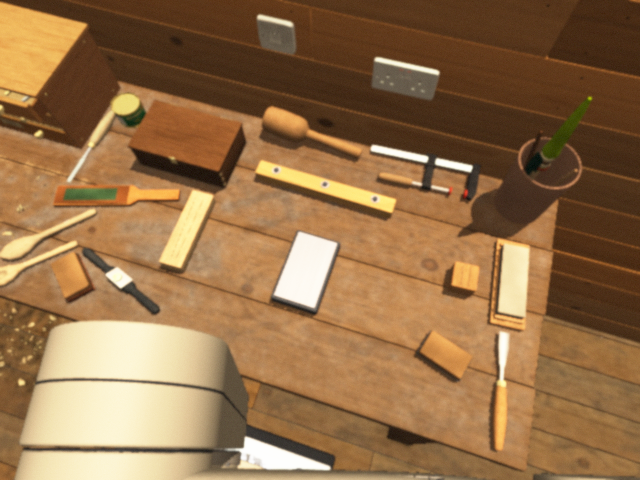

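View pics/side0.png

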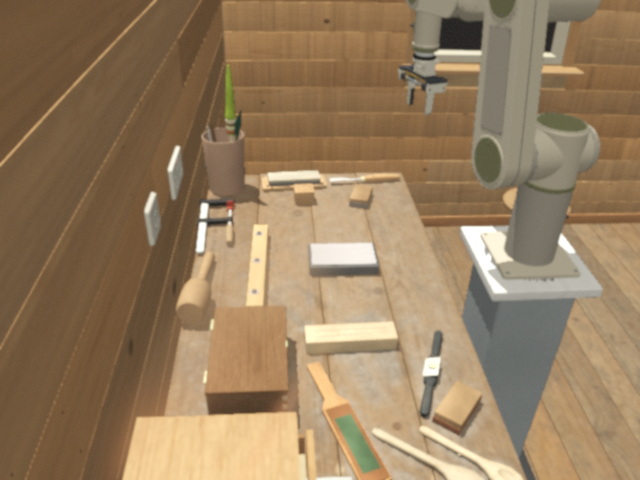

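The top view shows the plate at about (306,270), the fence from (257,172) to (393,205), the billet at (187,230), the offcut at (464,277) and brown blocks at (445,354) and (510,283). The side view agrees with this.

```bash
cat > h.py <<'E'
import numpy as np,cv2
from plant import readout, optics
def ray(c,uv,z):
    p=cv2.undistortPoints(np.float32(uv).reshape(-1,1,2),c["intrinsics"],c["dist_coeffs"]).reshape(-1,2)
    d=np.c_[p,np.ones(len(p))]@c["R"]; o=-c["R"].T@c["t"]
    return (o+d*((z-o[2])/d[:,2])[:,None])[:,:2]
def blob(c,mask,seed,z,show=True):
    n,l=cv2.connectedComponents(mask.astype(np.uint8))
    w=np.argwhere(l>0); s=w[np.argmin(((w-np.array(seed)[::-1])**2).sum(1))]
    m=(l==l[s[0],s[1]]).astype(np.uint8)
    k=max(cv2.findContours(m,cv2.RETR_EXTERNAL,cv2.CHAIN_APPROX_NONE)[0],key=cv2.contourArea).reshape(-1,2)
    P=ray(c,k,z)
    (cx,cy),(w_,h_),a=cv2.minAreaRect((P*1000).astype(np.float32))
    if w_>h_: L,S,a=w_,h_,a
    else: L,S,a=h_,w_,a+90
    return np.array([cx,cy])/1000,L,S,(a+90)%180-90   # long axis angle deg from +x
def hsv(c): return cv2.cvtColor(c["frame"],cv2.COLOR_RGB2HSV).astype(int)
def platemask(c):
    h=hsv(c); return (h[...,1]<40)&(h[...,2]>150)
F=None
E
python3 - <<'E'
from h import *
for n,ps,fs in (("top",(306,270),(290,181)),("side",(343,253),(257,270))):
    c=dict(np.load(n+"0.npz")); h=hsv(c)
    print(n,"plate",blob(c,platemask(c),ps,.034))
    for x in (fs,):print(h[x[1]-1:x[1]+2,x[0]-1:x[0]+2].reshape(-1,3).tolist()[:3])
    fm=(h[...,0]>14)&(h[...,0]<32)&(h[...,1]>60)&(h[...,2]>185)
    print("fence",blob(c,fm,fs,.035))
    cv2.imwrite(f"pics/m{n}.png",fm*255)
c=dict(np.load("top0.npz"))
for nm,uv,z in (("fence corners",[(262,162),(395,199),(391,213),(256,178)],.035),("billet",[(192,191),(214,195),(184,270),(161,264)],.034),("offcut",[(456,262),(479,266),(475,292),(452,286)],.045),("near right",[(432,331),(470,352),(459,377),(419,353)],.03),("right",[(498,240),(528,243),(523,326),(491,322)],.03)):
    P=ray(c,uv,z); print(nm,P.round(3).tolist(),P.mean(0).round(3))
E
```

```text
top plate (array([0.52496082, 0.01633389]), 164.81948852539062, 95.95245361328125, -0.7864303588867188)
[[23, 136, 252], [24, 139, 252], [24, 131, 253]]
fence (array([0.75726184, 0.05286819]), 383.68719482421875, 87.4561996459961, -86.94139647483826)
side plate (array([0.52454181, 0.0232086 ]), 174.72784423828125, 106.87025451660156, 0.4396328926086426)
[[20, 85, 255], [20, 86, 255], [20, 84, 255]]
fence (array([0.59742798, 0.12127176]), 1156.326416015625, 683.2011108398438, 87.23246765136719)
fence corners [[0.766, 0.216], [0.763, -0.135], [0.722, -0.135], [0.716, 0.213]] [0.742 0.04 ]
billet [[0.634, 0.352], [0.64, 0.295], [0.436, 0.283], [0.434, 0.34]] [0.536 0.317]
offcut [[0.639, -0.308], [0.645, -0.359], [0.581, -0.361], [0.579, -0.31]] [ 0.611 -0.335]
near right [[0.471, -0.291], [0.451, -0.378], [0.393, -0.365], [0.416, -0.275]] [ 0.433 -0.327]
right [[0.73, -0.393], [0.744, -0.461], [0.542, -0.477], [0.529, -0.41]] [ 0.636 -0.435][ WARN:0@0.624] global loadsave.cpp:1063 imwrite_ Unsupported depth image for selected encoder is fallbacked to CV_8U.
```

```bash
cat >> h.py <<'E'
from scipy.spatial.transform import Rotation as Ro
def T(): 
    s=readout.read_state(); return s, Ro.from_rotvec(s["orientation"]).as_matrix()
def to(p):
    s,R=T(); print("t",s["t"],"pos",s["tool_pos"].round(4),"force",s["force"].round(1)); print("shift cm",((np.array(p)-s["tool_pos"])@R*100).round(2))
E
python3 - <<'E'
from h import *
s,R=T(); print(R.round(3)); to([.59,-.085,.12])
c=dict(np.load("top0.npz")); h=hsv(c)
# fence line from bolts (dark spots) : refine by local centroid
g=cv2.cvtColor(c["frame"],cv2.COLOR_RGB2GRAY)
P=[]
for u,v in ((277,171),(325,184),(376,199)):
    w=h[v-6:v+7,u-6:u+7]; m=(w[...,1]<70); yy,xx=np.nonzero(m); P.append((u-6+xx.mean(),v-6+yy.mean())); print(P[-1],m.sum())
B=ray(c,P,.042); d=B[0]-B[2]; print(B, np.degrees(np.arctan2(d[1],d[0])))
# fence front-top edge: for columns, last yellow row along depth
for u in range(265,390,15):
    v0=int(172+(u-257)*.243); col=h[v0:v0+25,u]; ok=(col[:,2]>205)&(col[:,1]>60); print(u,v0, [tuple(x) for x in col[4:20:1,2:3]] if u in(295,) else '', v0+np.nonzero(~ok)[0][:3])
E
```

```text
[[ 0.361 -0.     0.932]
 [-0.932  0.002  0.361]
 [-0.002 -1.     0.   ]]
t 0.1 pos [ 0.2167 -0.5589  0.1965] force [-0.8 -0.4  0.3]
shift cm [-30.69   7.71  51.93]
(np.float64(276.22222222222223), np.float64(169.88888888888889)) 36
(np.float64(324.8787878787879), np.float64(184.42424242424244)) 33
(np.float64(374.9736842105263), np.float64(198.60526315789474)) 38
[[ 0.75027294  0.17090062]
 [ 0.74661212  0.04093408]
 [ 0.74497701 -0.08815411]] 88.82884762073483
265 173  [176 177 178]
280 177  [180 181 182]
295 181 [(np.int64(127),), (np.int64(93),), (np.int64(88),), (np.int64(89),), (np.int64(87),), (np.int64(80),), (np.int64(82),), (np.int64(90),), (np.int64(130),), (np.int64(172),), (np.int64(197),), (np.int64(199),), (np.int64(199),), (np.int64(195),), (np.int64(193),), (np.int64(184),)] [184 185 186]
310 184  [189 190 191]
325 188  [193 194 195]
340 192  [198 199 200]
355 195  [202 203 204]
370 199  [207 208 209]
385 203  [211 212 213]
```

```bash
python3 -m creep '[[[1,0,0,0,0,7.07,0],[1,0,0,0,0,7.07,0],[1,0,0,0,0,7.07,0],[1,-4,0,3,0,0,0],[1,-4,0,3,0,0,0],[1,-4,0,3,0,0,0],[1,-4,0,3,0,0,0],[1,-4,0,3,0,0,0]]]'; python3 - <<'E'
from h import *
s,R=T(); print(R.round(3),s["opening"],s["q"]); to([.59,-.085,.08])
c=dict(np.load("top0.npz"))
Q=ray(c,[(265,175.5),(280,179.5),(295,183.5),(310,188),(325,192.5),(340,197.5),(355,201.5),(370,206.5),(385,210.5)],.035)
k=np.polyfit(Q[:,1],Q[:,0],1); print("front x at y=.04",np.polyval(k,.04),"slope deg",np.degrees(np.arctan(k[0])))
E
```

```text
t: 0.9
tool_pos: [0.3667, -0.3602, 0.1914]
orientation: [-1.194, 1.237, -1.22]
force: [0.2, -0.5, -0.2]
opening: 0.0334
[[-0.027 -0.005  1.   ]
 [-1.     0.009 -0.027]
 [-0.009 -1.    -0.005]] 0.03339791838988318 [-0.87765001 -0.09025435  1.72288609  0.00178106  1.51878257  0.72007497]
t 0.9 pos [ 0.3667 -0.3602  0.1914] force [ 0.2 -0.5 -0.2]
shift cm [-28.02  11.27  21.64]
front x at y=.04 0.7279258163424092 slope deg 1.320726051855837
```

```bash
python3 -m creep '[[[1,-4,0,3,0,-1.5,0],[1,-4,0.5,3,0,0,0],[1,-4,1,3,0,0,0],[1,-4,1.5,3,0,0,0],[1,-4,2,3,0,0,0],[1,-4,2,3,0,0,0],[1,-3,2,3,0,0,0],[1,-0.5,1.5,0.6,0,0,0]]]'; python3 - <<'E'
from h import *
s,R=T(); print(R.round(3),s["opening"]); to([.592,-.085,.02])
E
```

```text
t: 1.7
tool_pos: [0.5792, -0.0859, 0.0915]
orientation: [-1.206, 1.21, -1.2]
force: [-0.6, -0.4, 0.9]
opening: 0.0008
[[ 0.004 -0.001  1.   ]
 [-1.     0.008  0.004]
 [-0.008 -1.    -0.001]] 0.0007520096362245419
t 1.7 pos [ 0.5792 -0.0859  0.0915] force [-0.6 -0.4  0.9]
shift cm [-0.03  7.15  1.28]
```

```bash
python3 -m creep '[[[1,0,3,0.8,0,0,0],[1,0,3,0.7,0,0,0],[1,0,1,0,0,0,0],[1,-1.5,0,0,0,0,0],[1,-1.5,0,0,0,0,0],[1,-1.5,0,0,0,0,0],[1,-1.5,0,0,0,0,0],[1,-1.5,0,0,0,0,0]]]'; cat > m.py <<'E'
from h import *
import sys
c=optics.read_camera("top"); d=optics.read_camera("side")
for n,x in (("top",c),("side",d)):
    s=(306,270) if n=="top" else (343,253)
    m=platemask(x)
    nn,l,st,ce=cv2.connectedComponentsWithStats(m.astype(np.uint8))
    for i in range(1,nn):
        if st[i,4]>(600 if n=="top" else 500):
            p=ray(x,[ce[i]],.034)[0]
            if .4<p[0]<.7 and abs(p[1])<.25: print(n,st[i,4],blob(x,m,ce[i],.034))
to([.5,0,.02])
if len(sys.argv)>1: cv2.imwrite(f"pics/{sys.argv[1]}.png",np.vstack([c["frame"][120:400,100:600],d["frame"][120:420,140:640]])[:,:,::-1])
E
python3 m.py a1
```

```text
t: 2.5
tool_pos: [0.5931, -0.0044, 0.0206]
orientation: [-1.207, 1.211, -1.199]
force: [-0.1, 1.0, 0.3]
opening: 0.0005
top 721 (array([ 0.49109268, -0.00760299]), 97.01991271972656, 47.083492279052734, -1.3471145629882812)
side 1337 (array([0.5244223 , 0.02215996]), 174.55087280273438, 104.62781524658203, 0.5453785061836243)
t 2.6 pos [ 0.5932 -0.0033  0.0204] force [-0.4 -0.4 -0.9]
shift cm [-0.39  0.07 -9.32]
```

View pics/a1.png

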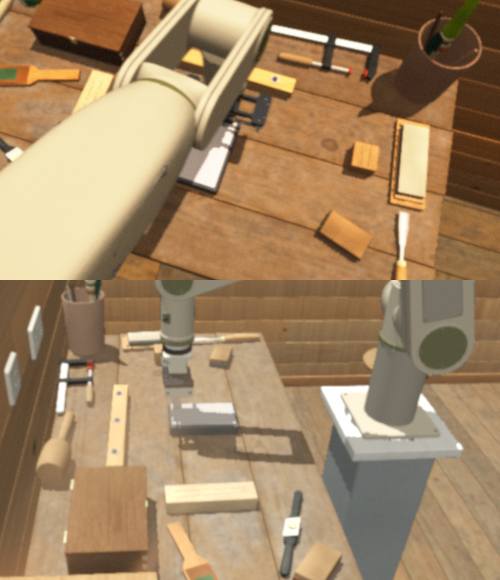

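```bash
python3 - <<'E'
from h import *
c=optics.read_camera("side")
f=c["frame"][150:310,240:440,::-1]
s,R=T()
f=cv2.resize(f,None,fx=3,fy=3,interpolation=cv2.INTER_CUBIC)
for p in (s["tool_pos"],s["tool_pos"]-[0,0,.011]):
    uv=cv2.projectPoints(np.float32([p]),cv2.Rodrigues(c["R"])[0],c["t"],c["intrinsics"],c["dist_coeffs"])[0].ravel(); print(uv)
    cv2.circle(f,(int((uv[0]-240)*3),int((uv[1]-150)*3)),4,(0,0,255),1)
cv2.imwrite("pics/z1.png",f)
m=platemask(c); dep=c["depth"]; print(dep[253,320:370:10], dep[236:262:3,316])
E
```

```text
[315.71515 252.75336]
[315.66476 256.14194]
[1.5066347 1.50985   1.5146415 1.5087597 1.5126462] [1.4000129 1.483944  1.4892553 1.4962018 1.519856  1.5167931 1.5024691
 1.4924402 1.4798553]
```

View pics/z1.png

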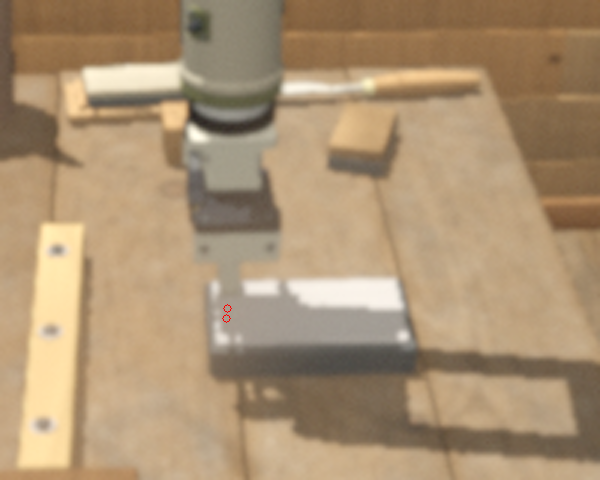

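```bash
python3 - <<'E'
from h import *
s=readout.read_state(); print(s)
for n in ("side","top"):
    c=optics.read_camera(n); vv,uu=np.mgrid[0:480,0:640]; z=c["depth"].ravel()
    p=cv2.undistortPoints(np.float32(np.c_[uu.ravel(),vv.ravel()]).reshape(-1,1,2),c["intrinsics"],c["dist_coeffs"]).reshape(-1,2)
    W=(np.c_[p*z[:,None],z]-c["t"])@c["R"]; W=W.reshape(480,640,3)
    np.save(n+"W.npy",W)
    if n=="side":
        for v in range(205,276,4): print(v,[tuple((W[v,u]*1000).astype(int)) for u in (312,316,320,340)])
    q=W.reshape(-1,3); k=(abs(q[:,0]-.593)<.04)&(abs(q[:,1])<.05)&(q[:,2]>.04)&(q[:,2]<.1)
    print(n,k.sum(), q[k].min(0) if k.any() else'')
    f=c["frame"]
E
```

```text
{'t': 2.65, 'q': array([-0.09910333,  0.26631458,  1.670288  ,  0.00808341,  1.20845213,
        1.46192356]), 'dq': array([-0.02941859,  0.01176399,  0.0029605 , -0.00866755, -0.0008709 ,
       -0.01310293]), 'joint_torque': array([ 1.06408037e+00, -5.82793093e+01, -4.43479228e+01,  2.94583384e-01,
       -1.69113890e-02,  2.52971929e-01]), 'tool_pos': array([ 0.59297972, -0.00447886,  0.02006827]), 'orientation': array([-1.20860634,  1.20979118, -1.19707338]), 'force': array([-0.1390563 , -0.38569464, -1.19366315]), 'wrist_torque': array([0.07432584, 0.08146171, 0.03699405]), 'opening': 0.0008491607880953089}
205 [(np.int64(606), np.int64(35), np.int64(189)), (np.int64(596), np.int64(36), np.int64(189)), (np.int64(587), np.int64(36), np.int64(189)), (np.int64(497), np.int64(-303), np.int64(-4))]
209 [(np.int64(606), np.int64(38), np.int64(179)), (np.int64(596), np.int64(34), np.int64(177)), (np.int64(586), np.int64(36), np.int64(178)), (np.int64(501), np.int64(-269), np.int64(0))]
213 [(np.int64(606), np.int64(35), np.int64(166)), (np.int64(596), np.int64(39), np.int64(168)), (np.
[... 2274 characters left out ...]
, np.int64(34)), (np.int64(534), np.int64(57), np.int64(34))]
265 [(np.int64(607), np.int64(68), np.int64(32)), (np.int64(596), np.int64(60), np.int64(26)), (np.int64(586), np.int64(64), np.int64(29)), (np.int64(534), np.int64(65), np.int64(27))]
269 [(np.int64(607), np.int64(78), np.int64(26)), (np.int64(597), np.int64(74), np.int64(23)), (np.int64(586), np.int64(68), np.int64(18)), (np.int64(535), np.int64(70), np.int64(19))]
273 [(np.int64(607), np.int64(71), np.int64(8)), (np.int64(596), np.int64(72), np.int64(9)), (np.int64(586), np.int64(72), np.int64(9)), (np.int64(534), np.int64(72), np.int64(7))]
side 70 [0.58519311 0.00366727 0.04463224]
top 38 [ 0.55385951 -0.01986688  0.04007615]
```

```bash
python3 - <<'E'
from h import *
c=dict(np.load("side0.npz"))
p0=np.array([.2167,-.5589,.1965]); x=np.array([.361,-.932,-.002])
for z in (-.011,0,.008,.025):
  for k in (-.055,0,.055):
    p=p0+x*k+[0,0,z]
    print(z,k,cv2.projectPoints(np.float32([p]),cv2.Rodrigues(c["R"])[0],c["t"],c["intrinsics"],c["dist_coeffs"])[0].ravel().round(1))
f=c["frame"][50:130,380:470,::-1]; cv2.imwrite("pics/z2.png",cv2.resize(f,None,fx=6,fy=6,interpolation=cv2.INTER_CUBIC))
E
```

```text
-0.011 -0.055 [426.3 123.2]
-0.011 0 [417.1 117.6]
-0.011 0.055 [408.4 112.2]
0 -0.055 [426.6 120. ]
0 0 [417.5 114.5]
0 0.055 [408.7 109.2]
0.008 -0.055 [426.9 117.7]
0.008 0 [417.7 112.2]
0.008 0.055 [408.9 107. ]
0.025 -0.055 [427.5 112.8]
0.025 0 [418.3 107.4]
0.025 0.055 [409.4 102.2]
```

View pics/z2.png

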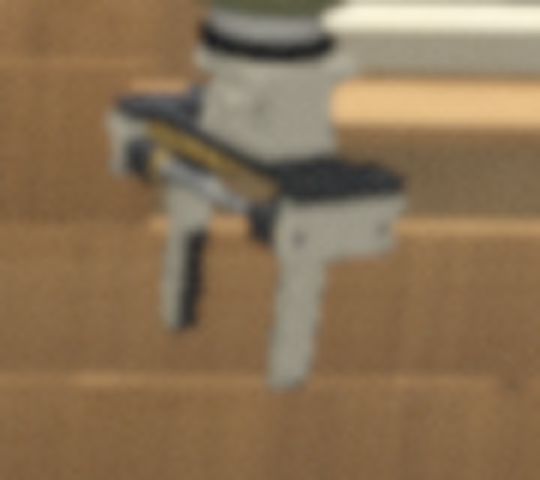

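The depth and the finger outline both show the fingertips about 3 cm higher than the stated tool geometry implies (about tool_pos.z + 0.018). The fingers passed just over the plate and it hasn't moved. I'll back off and go down lower, watching the force.

```bash
python3 -m creep '[[[1,0,-1,0,0,0,0],[1,3,0,0,0,0,0],[1,3,0,0,0,0,0],[1,2.5,0,0,0,0,0],[1,0,1.5,0,0,0,0],[1,0,1,0,0,0,0],[1,0,0.5,0,0,0,0],[1,0,0.3,0,0,0,0]]]'; python3 - <<'E'
from h import *
c=optics.read_camera("side"); s,R=T()
vv,uu=np.mgrid[0:480,0:640]; z=c["depth"].ravel()
p=cv2.undistortPoints(np.float32(np.c_[uu.ravel(),vv.ravel()]).reshape(-1,1,2),c["intrinsics"],c["dist_coeffs"]).reshape(-1,2)
q=(np.c_[p*z[:,None],z]-c["t"])@c["R"]; k=(abs(q[:,0]-.593)<.02)&(abs(q[:,1]+.075)<.03)&(q[:,2]>.03)&(q[:,2]<.16)
o=q[k]; o=o[np.argsort(o[:,2])]; print(s["tool_pos"],s["force"],len(o)); print((o[::max(1,len(o)//25)]*1000).astype(int).tolist())
E
```

```text
t: 3.55
tool_pos: [0.5942, -0.0961, -0.0016]
orientation: [-1.206, 1.211, -1.202]
force: [0.0, 0.2, -0.1]
opening: 0.0004
[ 0.59389629 -0.09586314 -0.00211259] [-1.3448985   0.0721661  -1.28224716] 200
[[590, -77, 30], [596, -77, 33], [587, -86, 37], [601, -83, 39], [590, -83, 45], [595, -85, 47], [587, -79, 51], [593, -83, 55], [591, -76, 59], [577, -49, 137], [591, -45, 140], [583, -47, 141], [577, -50, 143], [606, -49, 144], [603, -58, 145], [582, -61, 145], [609, -45, 146], [601, -54, 147], [595, -55, 149], [598, -58, 151], [574, -61, 152], [611, -57, 154], [590, -64, 156], [609, -52, 157], [611, -55, 158]]
```

```bash
python3 -m creep '[[[1,-1.5,0.5,0,0,0,0],[1,-1.5,0,0,0,0,0],[1,-1,0,0,0,0,0],[1,-1,0,0,0,0,0],[1,-1,0,0,0,0,0],[1,-1,0,0,0,0,0],[1,-1,0,0,0,0,0],[1,-1,0,0,0,0,0]]]'; python3 m.py a2
```

```text
t: 4.4
tool_pos: [0.5947, 0.0033, -0.0058]
orientation: [-1.207, 1.207, -1.202]
force: [0.9, -1.4, -2.0]
opening: 0.0006
side 1372 (array([0.50948456, 0.05347873]), 168.92237854003906, 103.22566223144531, 21.039947509765625)
t 4.5 pos [ 0.5945  0.0041 -0.0058] force [ 1.1 -0.2  0.1]
shift cm [ 0.34 -2.59 -9.45]
```

View pics/a2.png

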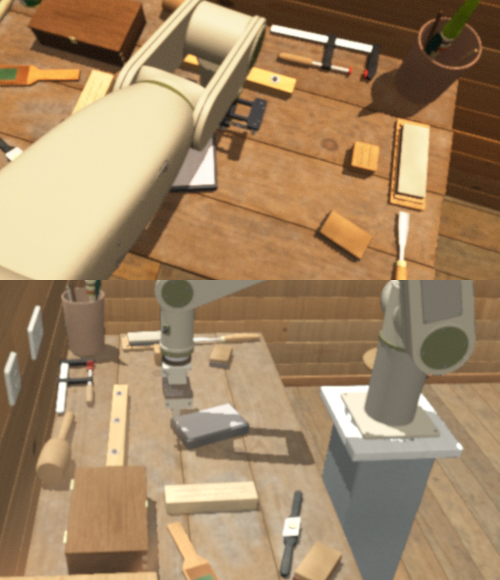

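```bash
python3 -m creep '[[[1,-1,0,-0.2,0,0,0],[1,-1,0,-0.3,0,0,0],[1,-1,0,-0.4,0,0,0],[1,-1,0,-0.5,0,0,0],[1,-0.8,0,-0.5,0,0,0],[1,2,0,1,0,0,0],[1,0,-4,0,0,0,0],[1,0,-3,0,0,0,0]]]'; python3 m.py
```

```text
t: 5.3
tool_pos: [0.5768, 0.0377, 0.0592]
orientation: [-1.217, 1.217, -1.191]
force: [0.6, 0.1, -0.1]
opening: 0.0002
top 1141 (array([0.45661627, 0.04402324]), 96.71286010742188, 85.97945404052734, -48.433135986328125)
side 1404 (array([0.48317047, 0.07467183]), 167.4037628173828, 101.73565673828125, 42.11880874633789)
t 5.4 pos [0.5798 0.0375 0.0624] force [1.7 0.5 1.5]
shift cm [ 3.72  4.27 -7.98]
```

```bash
python3 -m creep '[[[1,-1.2,0,-4.2,0,0,0],[1,-1.2,0,-4.2,0,0,0],[1,-1.2,0,-4.2,0,0,0],[1,-1.1,0,-4.2,0,0,0],[1,-1.1,0,-4.2,0,0,0],[1,0,2,0,0,0,0],[1,0,2.5,0,0,0,0],[1,0,2.2,0,0,0,0]]]'; python3 - <<'E'
from h import *
s,R=T(); print(R.round(3)); to([.37,.095,-.006])
E
```

```text
t: 6.2
tool_pos: [0.3574, 0.1001, -0.0081]
orientation: [-1.209, 1.211, -1.192]
force: [-0.6, 0.1, -0.7]
opening: 0.0005
[[ 0.009 -0.005  1.   ]
 [-1.     0.011  0.009]
 [-0.011 -1.    -0.005]]
t 6.2 pos [ 0.3574  0.1001 -0.0081] force [-0.6  0.1 -0.7]
shift cm [ 0.52 -0.22  1.25]
```

```bash
python3 -m creep '[[[1,1,-0.2,1,0,0,0],[1,1,0,1,0,0,0],[1,0.7,0,0.6,0,0,0],[1,0.7,0,0.6,0,0,0],[1,0.7,0,0.6,0,0,0],[1,0.7,0,0.6,0,0,0],[1,0.7,0,0.5,0,0,0],[1,0.7,0,0.5,0,0,0]]]'; python3 m.py
```

```text
t: 7.0
tool_pos: [0.4124, 0.0336, -0.0091]
orientation: [-1.214, 1.217, -1.187]
force: [-1.2, 0.8, -0.9]
opening: 0.0003
side 1732 (array([0.47045508, 0.05531085]), 229.2008056640625, 158.36705017089844, 62.63101577758789)
t 7.1 pos [ 0.413   0.0332 -0.0088] force [0.5 0.4 0.1]
shift cm [ 3.37 -3.02  8.64]
```

```bash
python3 -m creep '[[[1,0.9,-0.2,0.5,0,0,0],[1,0.9,-0.1,0.6,0,0,0],[1,0.8,0,0.6,0,0,0],[1,0.7,0,0.6,0,0,0],[1,-0.5,0,-2,0,0,0],[1,0,-4,-3,0,0,0],[1,0,-3,-3,0,0,0],[1,0,0,0,0,0,0]]]'; python3 m.py a3
```

```text
t: 7.9
tool_pos: [0.3593, -0.0009, 0.0673]
orientation: [-1.213, 1.216, -1.19]
force: [1.7, -0.3, 0.9]
opening: 0.0003
side 1537 (array([0.51714478, 0.05787246]), 174.90203857421875, 103.0049057006836, 79.29064178466797)
t 8.0 pos [ 0.3594 -0.0007  0.0641] force [ 1.  -0.1  0.5]
shift cm [ 0.09  4.21 14.12]
```

View pics/a3.png

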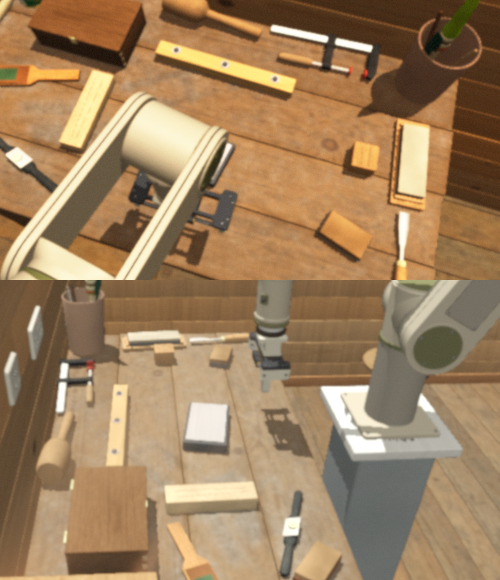

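The top view is partly blocked by the arm. The side view shows the plate clear at (207,425) in the crop, about 9° short of square. Next I'll open the hand, align it with the fence and push with both fingers.

```bash
python3 -m creep '[[[0,-2.5,0,1.5,0,1.7,0],[0,-2.5,0,1.5,0,0,0],[0,0,2.5,0,0,0,0],[0,0,2.5,0,0,0,0],[0,0,1.7,0,0,0,0],[0,0,0,0.5,0,0,0],[0,0,0,0.5,0,0,0],[0,0,0,0,0,0,0]]]'; python3 - <<'E'
from h import *
s,R=T(); print(R.round(3)); to([.47,.05,-.007])
E
```

```text
t: 8.8
tool_pos: [0.402, 0.0505, -0.0142]
orientation: [-1.209, 1.25, -1.208]
force: [-1.0, 0.2, 0.1]
opening: 0.0598
[[-0.025 -0.025  0.999]
 [-1.     0.01  -0.024]
 [-0.01  -1.    -0.025]]
t 8.8 pos [ 0.402   0.0505 -0.0142] force [-1.   0.2  0.1]
shift cm [-0.13 -0.89  6.78]
```

```bash
python3 -m creep '[[[0,0,-0.6,0,1.2,0,0],[0,0,0,1.5,0,0,0],[0,0,0,1.5,0,0,0],[0,0,0,1.2,0,0,0],[0,0,0,1.2,0,0,0],[0,0,0,1.2,0,0,0],[0,0,0,1.2,0,0,0],[0,0,0,1.2,0,0,0]]]'; python3 - <<'E'
from h import *
s,R=T(); print(R.round(3),s["opening"])
E
python3 m.py
```

```text
t: 9.6
tool_pos: [0.4969, 0.0468, -0.0044]
orientation: [-1.193, 1.236, -1.22]
force: [-3.3, -0.5, -1.4]
opening: 0.0932
[[-0.026 -0.004  1.   ]
 [-1.     0.009 -0.026]
 [-0.009 -1.    -0.004]] 0.09316627604576111
side 1776 (array([0.53248663, 0.06319392]), 172.74717712402344, 168.59860229492188, 87.55355072021484)
t 9.7 pos [ 0.4987  0.0467 -0.0037] force [ 0.3 -0.3  0.1]
shift cm [ 4.64 -2.41  0.25]
```

```bash
python3 -m creep '[[[0,0,0.2,1,0,0,0],[0,0,0.2,1,0,0,0],[0,0,0,1,0,0,0],[0,0,0,1,0,0,0],[0,0,0,1,0,0,0],[0,0,0,0.6,0,0,0],[0,0,0,-2,0,0,0],[0,0,0,-4,0,0,0]]]'; python3 - <<'E'
from h import *
s,R=T(); print(R.round(3),s["opening"])
E
python3 m.py a4
```

```text
t: 10.5
tool_pos: [0.4984, 0.0463, -0.0044]
orientation: [-1.19, 1.234, -1.222]
force: [-0.2, -0.1, 1.4]
opening: 0.0931
[[-0.027 -0.     1.   ]
 [-1.     0.009 -0.027]
 [-0.009 -1.    -0.   ]] 0.0930839353069405
top 929 (array([0.61834338, 0.00392043]), 94.63829040527344, 66.53059387207031, -1.8425979614257812)
side 1540 (array([0.61691028, 0.05989985]), 173.76426696777344, 102.33702087402344, 88.77677917480469)
t 10.6 pos [ 0.4904  0.0468 -0.0076] force [ 0.3  0.1 -0.9]
shift cm [ 4.63 -2.81  1.06]
```

View pics/a4.png

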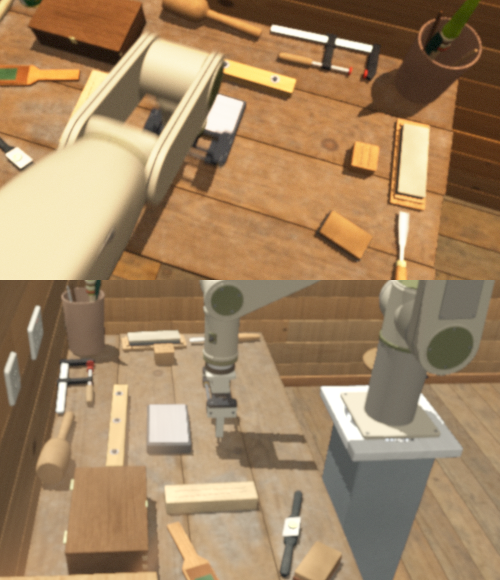

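```bash
python3 -m creep '[[[0,0,-0.3,2,0,0,0],[0,0,0,2,0,0,0],[0,0,0,1.5,0,0,0],[0,0,0,1.2,0,0,0],[0,0,0,1,0,0,0],[0,0,0,1,0,0,0],[0,0,0,1,0,0,0],[0,0,0,0.6,0,0,0]]]'; python3 -m creep '[[[0,0,0,0.4,0,0,0],[0,0,0,0.3,0,0,0],[0,0,0,0.3,0,0,0],[0,0,0,0.3,0,0,0],[0,0,0,0.3,0,0,0],[0,0,0,0.3,0,0,0],[0,0,0,0.2,0,0,0],[0,0,0,0.2,0,0,0]]]'
```

```text
t: 11.4
tool_pos: [0.6024, 0.0438, -0.0028]
orientation: [-1.192, 1.235, -1.22]
force: [-6.7, -0.1, 3.6]
opening: 0.0932
t: 12.2
tool_pos: [0.6052, 0.0434, -0.0033]
orientation: [-1.23, 1.266, -1.196]
force: [-14.6, -0.7, 9.3]
opening: 0.0933
```

```bash
python3 - <<'E'
from h import *
s,R=T(); print(R.round(3),s["force"])
c=optics.read_camera("side"); print(blob(c,platemask(c),(300,250),.034))
f=c["frame"][180:330,220:400,::-1]; cv2.imwrite("pics/z3.png",cv2.resize(f,None,fx=4,fy=4,interpolation=cv2.INTER_CUBIC))
E
```

```text
[[-0.023 -0.05   0.998]
 [-1.     0.008 -0.022]
 [-0.007 -0.999 -0.05 ]] [-14.60827303  -0.74464741   9.31896869]
(array([0.67137732, 0.05908163]), 178.34698486328125, 100.01358032226562, 88.77521514892578)
```

View pics/z3.png

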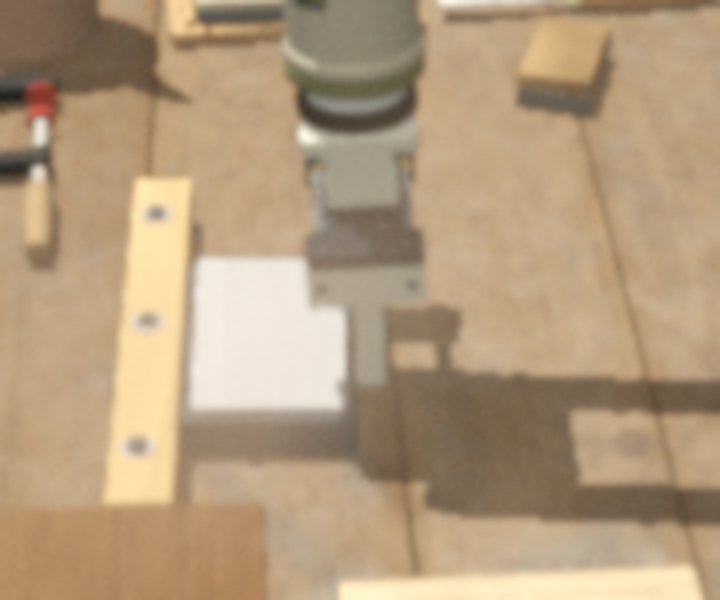

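The picture shows the plate against the fence, with only its dark rim between the white top (left edge about x=190) and the fence (edge about x=185). I'll press a little more to confirm it is seated.

```bash
python3 -m creep '[[[0,0,0,0.6,1,0,0],[0,0,0,0.6,1,0,0],[0,0,0,0.7,0.8,0,0],[0,0,0,0.8,0,0,0],[0,0,0,0.8,0,0,0],[0,0,0,0.8,0,0,0],[0,0,0,0.8,0,0,0],[0,0,0,0.8,0,0,0]]]';  python3 - <<'E'
from h import *
s,R=T(); print(R.round(3),s["force"])
E
```

```text
t: 13.05
tool_pos: [0.6028, 0.0435, -0.0041]
orientation: [-1.293, 1.324, -1.155]
force: [-45.5, -1.5, 38.9]
opening: 0.093
[[-0.021 -0.132  0.991]
 [-1.     0.006 -0.02 ]
 [-0.003 -0.991 -0.132]] [-45.45739077  -1.52858136  38.8936265 ]
```

```bash
python3 -m creep '[[[0,0,0,-0.5,0,0,0],[0,0,0,-1,0,0,0],[0,0,0,-2,2,0,0],[0,0,-1,-3,3,0,0],[0,0,-3,-3,2,0,0],[0,0,-4,-3,0,0,0],[0,0,-4,-4,0,0,0],[0,0,-4,-4,0,0,0]]]'; python3 -m creep '[[[0,4,-1,-4,0,0,0],[0,4,-1,-4,0,0,0],[0,4,-1,-2,0,0,0],[0,4,0,0,0,0,0],[0,4,0,0,0,0,0],[0,4,0,0,0,0,0],[0,4,0,0,0,0,0],[0,4,0,0,0,0,0]]]'; python3 m.py a5; python3 - <<'E'
from h import *
c=optics.read_camera("top"); h=hsv(c); 
Q=ray(c,[(265,175.5),(280,179.5),(295,183.5),(310,188),(325,192.5),(340,197.5),(355,201.5),(370,206.5),(385,210.5)],.035)
k=np.polyfit(Q[:,1],Q[:,0],1)
n,l,st,ce=cv2.connectedComponentsWithStats(platemask(c).astype(np.uint8))
for i in range(1,n):
    p=ray(c,[ce[i]],.034)[0]
    if st[i,4]>600 and .55<p[0]<.75 and abs(p[1])<.2:
        b=blob(c,platemask(c),ce[i],.034); print(b,"gap to face mm",(np.polyval(k,b[0][1])-b[0][0])*1000-55)
f=c["frame"][140:320,220:420,::-1]; cv2.imwrite("pics/z4.png",cv2.resize(f,None,fx=3,fy=3,interpolation=cv2.INTER_CUBIC))
E
```

```text
t: 13.85
tool_pos: [0.4085, 0.0467, 0.1542]
orientation: [-1.196, 1.226, -1.223]
force: [0.8, -0.5, 0.8]
opening: 0.0925
t: 14.65
tool_pos: [0.3165, -0.2721, 0.195]
orientation: [-1.183, 1.176, -1.251]
force: [1.3, -0.4, -0.2]
opening: 0.0926
top 2303 (array([0.67300494, 0.05231941]), 165.1273956298828, 94.33417510986328, 88.6286392211914)
side 1525 (array([0.67085333, 0.05921463]), 178.44419860839844, 101.3230972290039, 88.68315887451172)
t 14.75 pos [ 0.316  -0.2738  0.1944] force [-0.9  0.5 -0.2]
shift cm [-27.94  17.74  17.24]
(array([0.673078  , 0.05204136]), 163.89175415039062, 94.09671020507812, 88.58080291748047) gap to face mm 0.1254281679266498
```

View pics/z4.png

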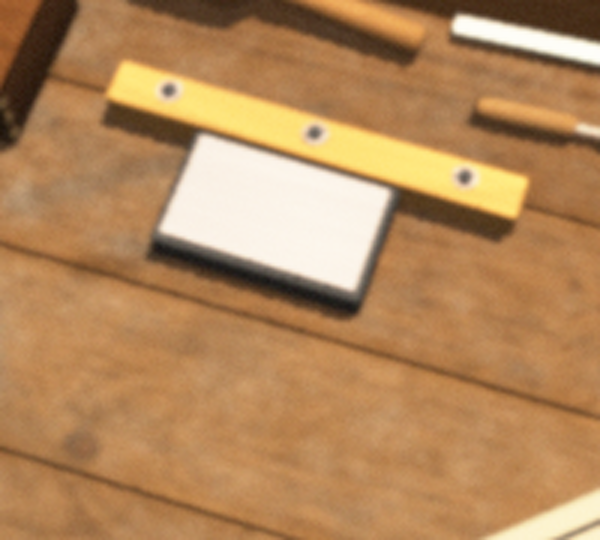

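The plate lies flush along the fence: its white top runs from (200,135) to (395,190) next to the fence edge. The measured gap is about 0 mm, the plate is at 88.6° against 88.7–88.8° for the fence, and its centre is about 11 mm from the fence's middle. Handing in.

```bash
python3 -c "
from plant import robot; print(robot.close_job())"
```

```text
the job is handed in; nothing more can be done
None
```

The plate is flush against the fence and the job is handed in, about 15 s into the 64 s allowed; no verdict was reported.

**Moves:** I pushed the far corner, then the near corner, with closed fingers, turning the plate from about 90° off to about 9° off. I then opened the hand and pushed with both fingers, which squared it about 50 mm clear of the fence, and pushed it home. Pressing to about 45 N moved it no further, so I took it as seated, then withdrew the hand and lifted it clear.

**Last checks:**
- **Squareness:** the plate measured 88.6° against about 88.8° for the fence.
- **Gap:** about 0.1 mm from the top camera, which is good to about 2 mm.
- **Position along the fence:** the plate centre is 11–18 mm from the fence's middle, within the 90 mm allowed.

**Disagreements and gaps:**
- **Fingertip height:** the fingertips sat about 3 cm higher than the stated tool geometry. My first push passed over the plate without touching it, so I went lower after that.
- **Camera offset:** the two cameras differed by 2 mm across the fence and 7 mm along it.
- **Final press:** the tool pitched by about 7° and showed about 39 N of vertical force. The plate still looked flat in the pictures, but I didn't measure its tilt.
- **Other parts:** I didn't re-measure the offcut, billet and sanding block. No move went near them, and they look unmoved in the pictures.

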